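# Stow a gas nozzle in the sprung-lid consumables case

### The job

Press down the thumb latch on the side of the small lidded metal case so that its lid springs open, and set the gas nozzle that stands by itself on the plate to the right of the case down inside the case without dropping it. Then push the lid down until it snaps in and stays shut. Treat the case gently throughout: the robot must never push on it with more than 30 N (feel for the latch and the lid, as the case's height is not known exactly), and leave everything else on the bench where it is.

Things in the scene. Friction and masses are not known exactly. Their poses are not given: they have to be found in the camera images.
- case_foot: Foot of the case: dark steel plate 140 x 130 x 8 mm bolted to the bench; origin at the centre of its underside, z up, x towards the lid's hinge, -x towards the latch. The grey case stands on it on a levelling column whose setting is not reported: all of the case, latch and lid stand up to 9 mm higher or lower than every height told here. The column does not give when pressed.
- case_floor (a point): Middle of the case's inner floor at its nominal height, 30 mm above the foot's origin; axes as the foot. The case is 92 (x) x 130 (y) mm outside with walls 4 mm thick: free inside x +-42, y +-61, rim 48 mm above this point.
- hinge_mid (a point): Middle of the lid's hinge line (along the foot's y) at its nominal height: foot frame x 43, y 0, z 78 mm. The flat sheet lid, 92 x 132 x 6 mm, reaches 89 mm towards the latch (-x) from here when shut, with its top 6 mm above this point.
- case_lid (a joint): Lid angle in rad: 0 shut and latched, grows as it opens up and back. Unlatched, a spring (0.13 Nm/rad, 0.21 Nm at shut) swings it in 0.5 s to 1.65, just past upright, where it gives either way. Pushed by its outer face near the latch edge: 3 N nearly shut, about 6 N (brief peaks to 12) takes its lip past the catch, which snaps at or up to 1 mm below shut; just below that begins a hard stop. Unless caught it springs open.
- latch_press (a point): Point on the top of the latch's flat thumb pad, at nominal height, where it is best pressed straight down: foot frame x -87, y 0, z 52 mm. The steel pad sticks out of the case's side away from the hinge (the robot's right): 26 mm wide (y), x -96 to -60, 25 mm or more free below it.
- case_latch (a joint): Rocker latch angle in rad: 0 at rest, grows as the pad goes down. The lid is let go at about 0.13 (4.5 mm at the pad), the hard stop is at 0.19 (6 mm). Pressed at latch_press it takes 2 to 3 N to start and 5 N at the stop; springs back by itself. Pivot in the foot frame x -54, z 48 mm.
- nozzle_mid (a point): Centre, half-way up, of the gas nozzle to be stowed: copper-coloured, round, hollow, 22 mm wide at its foot and about 17 mm above, 34 mm tall, about 25 g, standing on its wide end alone on the plate to the right of the case. (Two smaller ones far left by the vice are not meant.)
- nozzle_1: The same nozzle; origin at the centre of its underside.
- tungsten_pack: Bystander: flat electrode pack 54 x 235 x 13 mm on the grate, right.
- try_square: Bystander: engineer's square 74 x 95 x 16 mm, on the left.
- collet_tin: Bystander: flat tin 65 x 94 x 26 mm at the left rear.
- pipe_coupon: Bystander: upright pipe offcut, 42 mm wide, 50 mm tall, behind the nozzle.
- t_coupon: Bystander: T-shaped weld coupon 55 x 100 x 47 mm on the grate, right in front.

How it is judged:
By the outcome, as a careful person would: the job done as asked, in the order asked, and still so for the second after the job is handed in, with the robot touching nothing.
It also fails if it takes over 72 s, if anything falls off the work surface, if the arm or the gripper's body presses on something with over 40 N, if the wrist force passes 120 N, or if a joint passes its speed limit or range.

### The arm

A 6-joint arm with a two-finger parallel gripper is mounted at the origin on a cart in front of the work surface, level with it; the furniture and walls round the work are solid. World frame = base frame: x ahead of the robot, y to its left, z up, the work surface at z = 0. Lengths are in m, angles in rad, forces in N, time in s.
With the tool pointing down it reaches from about 0.35 to 0.975 m from the base axis. Payload 4.9 kg.
Tool frame: the origin (TCP) lies at the very end of the fingers, on their centre line; the grasp point (between the pads) lies 19 mm behind it (robot.grip_point_offset is the distance from the TCP to the grasp point, in m); z points along the fingers, y is the line along which they close (so a half turn about z gives the same grasp; the last joint's range is limited). The gripper opens to 85 mm and grips with 20 to 120 N. Pads are 22 mm wide; open, the fingers measure 114 mm over their backs; the gripper's body (76 mm by 85 mm) begins 54 mm behind the grasp point. The pads swing forward as they close: fully open they stand 13 mm farther back than shut.
Start: joints at [1.164, 0.053, 1.613, -0, 1.476, -0.119], TCP at [0.177, 0.599, 0.231] pointing down, gripper open.
Joint ranges: [-3.01, 3.01], [-1.01, 2.22], [0.06, 2.58], [-1.02, 4.17], [0.09, 2.62], [-3.14, 3.14]. Speed limits (rad/s): [2.57, 2.57, 3.14, 3.14, 3.14, 3.14].

### API

Orientations are given as a unit quaternion [w, x, y, z].
In Python, from rig import robot gives the robot as it stands. The module is installed in compiled form; this text tells all that it offers.
- The arm moves only by the tool servo_tool, never from a script. Its argument "steps" is a list of rows, each an object of numbers: "tx", "ty", "tz": the shift along the tool's x, y, z in cm; "rx", "ry", "rz": the turn, a rotation vector about the tool's x, y, z in degrees; "fingers": the opening, from 0 (shut) to 1 (fully open). A call has 1 to 20 rows; each row is the pose to reach, as a shift and turn from the pose commanded when the call began, along the tool's axes at that moment; what a row does not reach only later rows make up. A row lasts 1/12 s, in which the tool goes at most 41.7 mm and 7.16 degrees, less where a joint would pass 70% of its speed; a pose out of reach is approached as far as the arm can. A call with a gripper value outside its range is refused whole. The fingers move at their own pace and stop on an object; "grip_force" is the grip in N (left out, the last holds). Time passes only in rows, so rows that repeat a pose let the fingers close. It gives the time, the measured TCP pose, the force, the opening and the grip force at its end, in the units of the state.
- robot.get_state(): the state, without advancing time (a new reading comes with each control period).
- robot.camera(name): name is "scene" or "top" or "wrist"; returns a dict with "pixels" (420x560x3 uint8, red, green, blue), "range_z" (420x560 float32, m along the optical axis (not along the pixel's ray), 0 where there is no reading), "fx", "fy", "cx", "cy" (pixels), "R" (3x3) and "t" (3): a world point X has camera coordinates R X + t. Camera axes: x right, y down, z forward; pixel columns grow to the right and rows downward; lengths in m; the calibration is good to about 2 mm. The wrist camera is an equidistant fisheye: a pixel r from the principal point sees the ray r / f radians off the axis. A picture is of the moment at which its call begins.
- robot.close_job(): hands the job in; it is judged then, once.
The state is a dict: "t": time; "joint_pos": joint angles; "qd": joint speeds; "tau": joint torques, N m; "tool_pos": TCP position; "tool_rot": TCP orientation; "wrist_force": force on the tool from outside, world axes, zero at the start; "torque": the same for the moment, N m; "opening": finger opening in m; "finger_force": force on a finger pad.
Only numpy, scipy, OpenCV 4.12 (cv2) and the standard library are available. Lean on these libraries where they do the work, as an engineer would, in place of code of your own. Each camera call takes 0.05 s, during which the arm holds its last target. There are 200 camera calls.

## Working session

There is one attempt and no reset: what is moved stays moved. The work goes in short steps, Python scripts to look and compute and a tool call to move; the robot and the scene stay as the last step left them, time stands still between calls to the robot, and variables do not carry over. Pictures are saved under pics/ and viewed, at most 10 in all, crops included, and the job is handed in when it is done.

Besides the shell and the picture viewer there is one more tool, called after "Emit:" by a JSON object that holds its "op" and its "data". servo_tool: Moves the arm, as the interface text tells. Its arguments: {"type":"object","properties":{"steps":{"type":"array","items":{"type":"object","properties":{"tx":{"type":"number"},"ty":{"type":"number"},"tz":{"type":"number"},"rx":{"type":"number"},"ry":{"type":"number"},"rz":{"type":"number"},"fingers":{"type":"number"}}}},"grip_force":{"type":"number"}},"required":["steps"]}

```bash
mkdir -p pics; cat > h.py <<'E'
from rig import robot
import numpy as np, cv2
def snap(n,f):
    c=robot.camera(n); cv2.imwrite(f,c["pixels"][:,:,::-1]); np.savez(f[:-4],**{k:np.array(v) for k,v in c.items()}); return c
def pt(c,u,v,fish=False):
    z=float(np.median([q for q in np.ravel(c["range_z"][v-1:v+2,u-1:u+2]) if q>0] or [0]))
    x=np.array([(u-c["cx"])/c["fx"],(v-c["cy"])/c["fy"],1])
    if fish:
        r=np.hypot(x[0],x[1]); s=np.tan(r)/r if r>1e-9 else 1; x[:2]*=s
    return c["R"].T@(x*z-c["t"])
E
python3 - <<'E'
from h import *
c=snap("top","pics/top.png"); c2=snap("scene","pics/scene.png")
s=robot.get_state(); print({k:np.round(v,3) for k,v in s.items()}); print(robot.grip_point_offset)
E
```

```text
{'t': np.float64(0.1), 'joint_pos': array([ 1.164,  0.053,  1.614,  0.   ,  1.476, -0.119]), 'qd': array([-0.001, -0.001, -0.003,  0.001,  0.003, -0.   ]), 'tau': array([ 0.0000e+00, -3.9491e+01, -3.7136e+01, -0.0000e+00,  4.0000e-03,
        0.0000e+00]), 'tool_pos': array([0.177, 0.599, 0.23 ]), 'tool_rot': array([-0.   ,  0.143,  0.99 , -0.001]), 'wrist_force': array([-1.029,  0.084, -0.053]), 'torque': array([ 0.012, -0.026,  0.025]), 'finger_force': np.float64(0.0), 'opening': np.float64(0.085)}
0.0187
```

View pics/top.png

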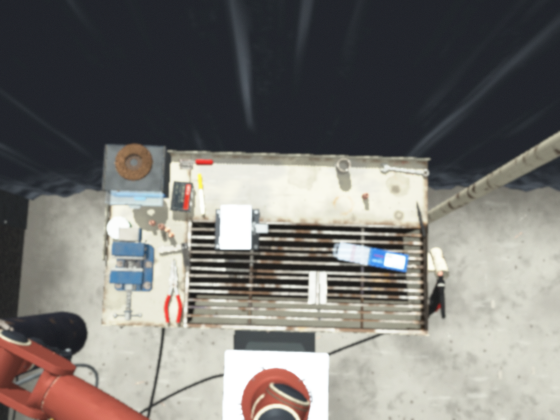

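View pics/scene.png

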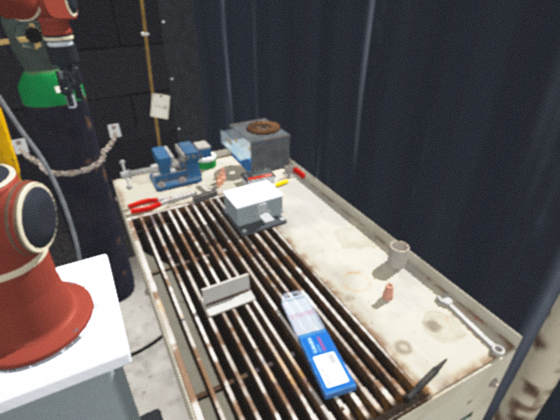

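Top: the case lid spans about (219–252, 205–249), the latch pad is at about (262,229), and the nozzle at (366,200). In the scene view the nozzle is at (389,292) and the latch at (265,214).

```bash
python3 - <<'E'
from h import *
L=lambda f:dict(np.load(f))
c=L("pics/top.npz"); s=L("pics/scene.npz")
for n,q,l in(("top",c,[(236,227),(262,229),(366,195),(366,200),(366,205),(344,165),(380,175),(150,250),(318,287)]),("scene",s,[(255,200),(265,214),(389,288),(389,293),(389,297),(400,250)])):
    for u,v in l: print(n,u,v,pt(q,u,v).round(3))
def cloud(c,u0,u1,v0,v1):
    v,u=np.mgrid[v0:v1,u0:u1]; z=c["range_z"][v0:v1,u0:u1]
    X=np.stack([(u-c["cx"])/c["fx"]*z,(v-c["cy"])/c["fy"]*z,z],-1)-c["t"]
    P=X@c["R"]; return P[z>0]
for n,q,b,zr in(("lid",c,(205,285,190,265),(.07,.11)),("lidS",s,(210,300,170,240),(.075,.11)),("noz",c,(355,378,188,212),(.012,.05)),("nozS",s,(375,400,278,305),(.012,.05)),("pad",c,(250,285,215,245),(.04,.062)),("padS",s,(250,290,195,235),(.04,.062))):
    P=cloud(q,*b); P=P[(P[:,2]>zr[0])&(P[:,2]<zr[1])]
    if len(P)<3: print(n,len(P));continue
    print(n,len(P),P.mean(0).round(4),P.min(0).round(4),P.max(0).round(4),cv2.minAreaRect(P[:,:2].astype(np.float32)*1000))
a=cv2.imread("pics/top.png")[180:270,190:390]; b=cv2.imread("pics/scene.png")[170:320,210:430]
a=cv2.resize(a,(800,360),interpolation=3)
b=cv2.resize(b[:75],(800,240),interpolation=3)
cv2.imwrite("pics/crop.png",np.vstack([a,b]))
E
```

```text
top 236 227 [0.53  0.138 0.075]
top 262 229 [0.53  0.059 0.041]
top 366 195 [ 0.652 -0.268  0.016]
top 366 200 [ 0.638 -0.271  0.001]
top 366 205 [ 0.622 -0.272 -0.003]
top 344 165 [ 0.751 -0.199 -0.   ]
top 380 175 [ 0.721 -0.315  0.003]
top 150 250 [0.456 0.41  0.013]
top 318 287 [ 0.356 -0.121  0.009]
scene 255 200 [0.521 0.098 0.075]
scene 265 214 [0.536 0.072 0.043]
scene 389 288 [ 0.644 -0.274  0.031]
scene 389 293 [ 0.646 -0.275  0.017]
scene 389 297 [ 0.644 -0.278  0.009]
scene 400 250 [ 0.754 -0.186  0.026]
lid 1284 [0.5305 0.1408 0.0767] [0.4645 0.0832 0.0701] [0.5961 0.192  0.0892] ((530.404052734375, 137.77227783203125), (130.27511596679688, 109.3283462524414), 1.036657452583313)
lidS 437 [0.5264 0.1325 0.0758] [0.4627 0.081  0.075 ] [0.5945 0.1819 0.0779] ((528.973388671875, 130.98257446289062), (131.7173309326172, 99.69847106933594), 2.227318286895752)
noz 35 [ 0.6471 -0.262   0.0257] [ 0.6385 -0.2702  0.0122] [ 0.6566 -0.2529  0.0401] ((647.8316040039062, -261.43994140625), (17.049570083618164, 17.55826187133789), 78.48533630371094)
nozS 113 [ 0.6458 -0.2709  0.0238] [ 0.6385 -0.2787  0.0121] [ 0.6568 -0.2603  0.0341] ((646.9173583984375, -268.9764709472656), (17.482641220092773, 17.357494354248047), 75.64542388916016)
pad 108 [0.528  0.0672 0.0457] [0.481  0.0432 0.0402] [0.5512 0.0947 0.0617] ((515.6596069335938, 68.84248352050781), (51.00859069824219, 70.29621124267578), 88.76746368408203)
padS 332 [0.5404 0.0791 0.0485] [0.502  0.038  0.0402] [0.594  0.0957 0.0617] ((548.6696166992188, 66.75259399414062), (92.11915588378906, 56.70546340942383), 1.4500534534454346)
```

View pics/crop.png

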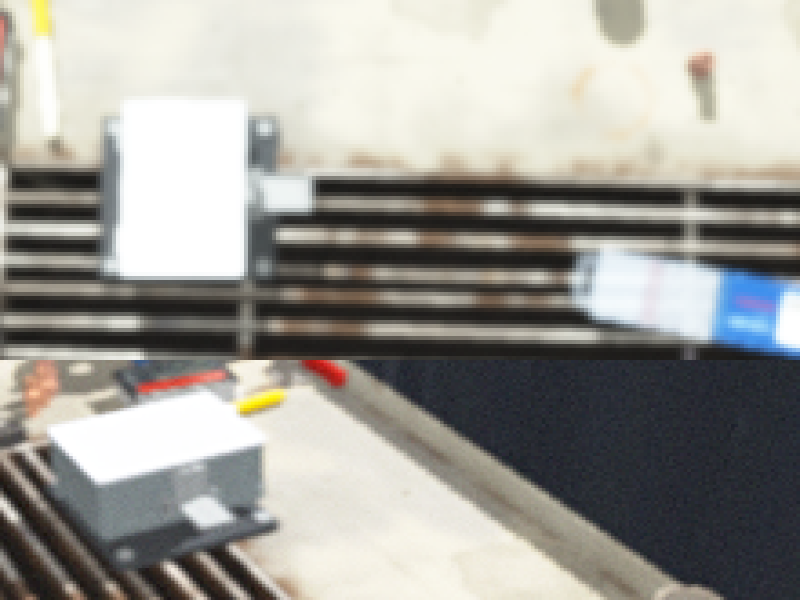

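Emit:
{"op": "servo_tool", "data": {"steps": [{"tx": -49.7, "ty": -43, "tz": 0, "rz": 73.6, "fingers": 0}, {"tx": -49.7, "ty": -43, "tz": 0, "rz": 73.6, "fingers": 0}, {"tx": -49.7, "ty": -43, "tz": 0, "rz": 73.6, "fingers": 0}, {"tx": -49.7, "ty": -43, "tz": 0, "rz": 73.6, "fingers": 0}, {"tx": -49.7, "ty": -43, "tz": 0, "rz": 73.6, "fingers": 0}, {"tx": -49.7, "ty": -43, "tz": 0, "rz": 73.6, "fingers": 0}, {"tx": -49.7, "ty": -43, "tz": 0, "rz": 73.6, "fingers": 0}, {"tx": -49.7, "ty": -43, "tz": 0, "rz": 73.6, "fingers": 0}, {"tx": -49.7, "ty": -43, "tz": 0, "rz": 73.6, "fingers": 0}, {"tx": -49.7, "ty": -43, "tz": 0, "rz": 73.6, "fingers": 0}, {"tx": -49.7, "ty": -43, "tz": 0, "rz": 73.6, "fingers": 0}, {"tx": -49.7, "ty": -43, "tz": 0, "rz": 73.6, "fingers": 0}, {"tx": -49.7, "ty": -43, "tz": 0, "rz": 73.6, "fingers": 0}, {"tx": -49.7, "ty": -43, "tz": 0, "rz": 73.6, "fingers": 0}, {"tx": -49.7, "ty": -43, "tz": 0, "rz": 73.6, "fingers": 0}, {"tx": -49.7, "ty": -43, "tz": 0, "rz": 73.6, "fingers": 0}, {"tx": -49.7, "ty": -43, "tz": 0, "rz": 73.6, "fingers": 0}, {"tx": -49.7, "ty": -43, "tz": 0, "rz": 73.6, "fingers": 0}, {"tx": -49.7, "ty": -43, "tz": 0, "rz": 73.6, "fingers": 0}, {"tx": -49.7, "ty": -43, "tz": 0, "rz": 73.6, "fingers": 0}]}}

```text
invalid input at $.steps[0]: expected keys tx, ty, tz, rx, ry, rz, fingers
```

```bash
python3 - <<'E'
from h import *
c=snap("wrist","pics/w1.png"); s=robot.get_state(); print({k:np.round(v,3) for k,v in s.items()}); print(c["fx"],c["cx"],c["cy"],c["R"].round(3),c["t"].round(3))
E
```

```text
{'t': np.float64(0.15), 'joint_pos': array([ 1.164,  0.053,  1.614,  0.   ,  1.476, -0.119]), 'qd': array([-0.002, -0.002, -0.003, -0.001,  0.003,  0.001]), 'tau': array([ 1.0000e-03, -3.9424e+01, -3.7072e+01, -0.0000e+00,  5.0000e-03,
       -0.0000e+00]), 'tool_pos': array([0.177, 0.599, 0.23 ]), 'tool_rot': array([-0.   ,  0.143,  0.99 , -0.001]), 'wrist_force': array([-0.268, -0.391,  0.478]), 'torque': array([ 0.043, -0.011,  0.021]), 'finger_force': np.float64(0.0), 'opening': np.float64(0.085)}
325.19226210127806 280.74046747367623 211.25773008342122 [[ 0.283  0.959 -0.001]
 [ 0.924 -0.273  0.269]
 [ 0.257 -0.077 -0.963]] [-0.624 -0.036  0.377]
```

View pics/w1.png

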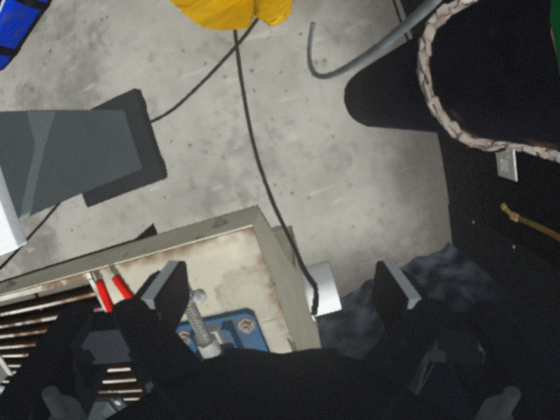

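The wrist view shows the open fingers at the bottom and the vice behind; the camera looks out on the tool's +x side. The call was refused for missing keys, so I'll resend with all of them.

Emit:
{"op": "servo_tool", "data": {"steps": [{"tx": -49.7, "ty": -43, "tz": 0, "rx": 0, "ry": 0, "rz": 73.6, "fingers": 0}, {"tx": -49.7, "ty": -43, "tz": 0, "rx": 0, "ry": 0, "rz": 73.6, "fingers": 0}, {"tx": -49.7, "ty": -43, "tz": 0, "rx": 0, "ry": 0, "rz": 73.6, "fingers": 0}, {"tx": -49.7, "ty": -43, "tz": 0, "rx": 0, "ry": 0, "rz": 73.6, "fingers": 0}, {"tx": -49.7, "ty": -43, "tz": 0, "rx": 0, "ry": 0, "rz": 73.6, "fingers": 0}, {"tx": -49.7, "ty": -43, "tz": 0, "rx": 0, "ry": 0, "rz": 73.6, "fingers": 0}, {"tx": -49.7, "ty": -43, "tz": 0, "rx": 0, "ry": 0, "rz": 73.6, "fingers": 0}, {"tx": -49.7, "ty": -43, "tz": 0, "rx": 0, "ry": 0, "rz": 73.6, "fingers": 0}, {"tx": -49.7, "ty": -43, "tz": 0, "rx": 0, "ry": 0, "rz": 73.6, "fingers": 0}, {"tx": -49.7, "ty": -43, "tz": 0, "rx": 0, "ry": 0, "rz": 73.6, "fingers": 0}, {"tx": -49.7, "ty": -43, "tz": 0, "rx": 0, "ry": 0, "rz": 73.6, "fingers": 0}, {"tx": -49.7, "ty": -43, "tz": 0, "rx": 0, "ry": 0, "rz": 73.6, "fingers": 0}, {"tx": -49.7, "ty": -43, "tz": 0, "rx": 0, "ry": 0, "rz": 73.6, "fingers": 0}, {"tx": -49.7, "ty": -43, "tz": 0, "rx": 0, "ry": 0, "rz": 73.6, "fingers": 0}, {"tx": -49.7, "ty": -43, "tz": 0, "rx": 0, "ry": 0, "rz": 73.6, "fingers": 0}, {"tx": -49.7, "ty": -43, "tz": 0, "rx": 0, "ry": 0, "rz": 73.6, "fingers": 0}, {"tx": -49.7, "ty": -43, "tz": 0, "rx": 0, "ry": 0, "rz": 73.6, "fingers": 0}, {"tx": -49.7, "ty": -43, "tz": 0, "rx": 0, "ry": 0, "rz": 73.6, "fingers": 0}, {"tx": -49.7, "ty": -43, "tz": 0, "rx": 0, "ry": 0, "rz": 73.6, "fingers": 0}, {"tx": -49.7, "ty": -43, "tz": 0, "rx": 0, "ry": 0, "rz": 73.6, "fingers": 0}]}}

```text
t: 1.82
tool_pos: [0.5313, 0.0468, 0.2311]
tool_rot: [-0.0, 0.707, 0.707, -0.0]
wrist_force: [-0.5, 0.3, -0.1]
opening: -0.0001
finger_force: 0.0
```

```bash
python3 - <<'E'
from h import *
c=snap("wrist","pics/w2.png"); s=robot.get_state(); print({k:np.round(v,3) for k,v in s.items()})
E
```

```text
{'t': np.float64(1.867), 'joint_pos': array([-0.051, -0.168,  1.824,  0.   ,  1.485, -0.052]), 'qd': array([ 0.005, -0.003,  0.001, -0.002, -0.001, -0.001]), 'tau': array([-4.1000e-01, -2.9546e+01, -3.7151e+01, -1.5000e-02, -5.0000e-03,
        2.0000e-03]), 'tool_pos': array([0.531, 0.047, 0.231]), 'tool_rot': array([-0.   ,  0.707,  0.707,  0.   ]), 'wrist_force': array([-0.338,  0.097, -0.444]), 'torque': array([0.025, 0.005, 0.025]), 'finger_force': np.float64(0.0), 'opening': np.float64(-0.0)}
```

View pics/w2.png

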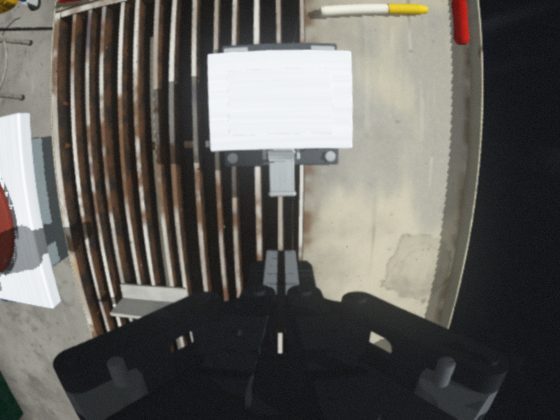

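The lid's corners are at about (209,55), (350,51), (353,149), (211,151); the pad's end corners at (270,194) and (296,194); foot-plate corners at (225,165), (337,162).

```bash
python3 - <<'E'
from h import *
c=dict(np.load("pics/w2.npz"))
for n,u,v in [("lid",213,60),("lid",347,56),("lid",349,145),("lid",215,147),("lidmid",282,100),("pad",274,190),("pad",292,190),("pad",283,180),("pad",283,165),("foot",232,158),("foot",330,156)]: print(n,u,v,pt(c,u,v,True).round(4))
# full cloud
v,u=np.mgrid[0:420,0:560]; x=(u-c["cx"])/c["fx"]; y=(v-c["cy"])/c["fy"]; r=np.hypot(x,y); k=np.tan(r)/np.maximum(r,1e-9); z=c["range_z"]
P=(np.stack([x*k*z,y*k*z,z],-1)-c["t"])@c["R"]
m=(z>0)&(v<230)&(u>180)&(u<370)
for n,a,b,yr in(("lid",.068,.09,(.05,.22)),("pad",.035,.055,(.02,.083)),("foot",.004,.014,(0,.3))):
    Q=P[m&(P[...,2]>a)&(P[...,2]<b)&(P[...,1]>yr[0])&(P[...,1]<yr[1])]
    if n=="pad": Q=Q[abs(Q[:,0]-.532)<.03]
    if n=="foot": Q=Q[(Q[:,0]>.4)&(Q[:,0]<.65)]
    print(n,len(Q),np.median(Q,0).round(4),np.percentile(Q,[1,99],axis=0).round(4),cv2.minAreaRect(Q[:,:2].astype(np.float32)*1000))
E
```

```text
lid 213 60 [0.4702 0.1746 0.076 ]
lid 347 56 [0.5925 0.1785 0.0752]
lid 349 145 [0.5951 0.095  0.0754]
lid 215 147 [0.4712 0.093  0.0754]
lidmid 282 100 [0.5331 0.1353 0.0759]
pad 274 190 [0.525  0.0454 0.0441]
pad 292 190 [0.5436 0.0454 0.044 ]
pad 283 180 [0.5343 0.0558 0.0434]
pad 283 165 [0.5342 0.0714 0.0434]
foot 232 158 [0.4772 0.0755 0.0114]
foot 330 156 [0.5871 0.0779 0.0117]
lid 14556 [0.5313 0.136  0.0759] [[0.4666 0.085  0.0724]
 [0.5952 0.1844 0.0779]] ((531.2086791992188, 133.69415283203125), (132.74562072753906, 108.69850158691406), 1.4265456199645996)
pad 960 [0.5322 0.0581 0.0438] [[0.5141 0.0391 0.0416]
 [0.5493 0.082  0.0468]] ((531.6852416992188, 60.80535125732422), (39.7733039855957, 44.338218688964844), 0.07754043489694595)
foot 2349 [0.557  0.0841 0.008 ] [[0.4681 0.0669 0.0054]
 [0.6302 0.2567 0.0133]] ((550.066162109375, 162.670654296875), (169.33984375, 191.07359313964844), 0.9987786412239075)
```

Emit:
{"op": "servo_tool", "data": {"steps": [{"tx": 0.2, "ty": 0.2, "tz": 4, "rx": 0, "ry": 0, "rz": 0, "fingers": 0}, {"tx": 0.2, "ty": 0.2, "tz": 8, "rx": 0, "ry": 0, "rz": 0, "fingers": 0}, {"tx": 0.2, "ty": 0.2, "tz": 12, "rx": 0, "ry": 0, "rz": 0, "fingers": 0}, {"tx": 0.2, "ty": 0.2, "tz": 15, "rx": 0, "ry": 0, "rz": 0, "fingers": 0}, {"tx": 0.2, "ty": 0.2, "tz": 17, "rx": 0, "ry": 0, "rz": 0, "fingers": 0}, {"tx": 0.2, "ty": 0.2, "tz": 17.7, "rx": 0, "ry": 0, "rz": 0, "fingers": 0}, {"tx": 0.2, "ty": 0.2, "tz": 18, "rx": 0, "ry": 0, "rz": 0, "fingers": 0}, {"tx": 0.2, "ty": 0.2, "tz": 18, "rx": 0, "ry": 0, "rz": 0, "fingers": 0}, {"tx": 0.2, "ty": 0.2, "tz": 18, "rx": 0, "ry": 0, "rz": 0, "fingers": 0}]}}

```text
t: 2.62
tool_pos: [0.5353, 0.0482, 0.0533]
tool_rot: [0.001, 0.707, 0.707, 0.001]
wrist_force: [0.7, 0.1, 0.5]
opening: -0.0
finger_force: 0.0
```

Emit:
{"op": "servo_tool", "data": {"steps": [{"tx": 0, "ty": 0, "tz": 0.1, "rx": 0, "ry": 0, "rz": 0, "fingers": 0}, {"tx": 0, "ty": 0, "tz": 0.3, "rx": 0, "ry": 0, "rz": 0, "fingers": 0}, {"tx": 0, "ty": 0, "tz": 0.5, "rx": 0, "ry": 0, "rz": 0, "fingers": 0}, {"tx": 0, "ty": 0, "tz": 0.7, "rx": 0, "ry": 0, "rz": 0, "fingers": 0}, {"tx": 0, "ty": 0, "tz": 0.8, "rx": 0, "ry": 0, "rz": 0, "fingers": 0}, {"tx": 0, "ty": 0, "tz": 0.8, "rx": 0, "ry": 0, "rz": 0, "fingers": 0}]}}

```text
t: 3.12
tool_pos: [0.5341, 0.0477, 0.0435]
tool_rot: [0.0, 0.708, 0.707, 0.0]
wrist_force: [0.4, -0.2, 1.3]
opening: -0.0001
finger_force: 0.6
```

Emit:
{"op": "servo_tool", "data": {"steps": [{"tx": 0, "ty": 0, "tz": 0.1, "rx": 0, "ry": 0, "rz": 0, "fingers": 0}, {"tx": 0, "ty": 0, "tz": 0.2, "rx": 0, "ry": 0, "rz": 0, "fingers": 0}, {"tx": 0, "ty": 0, "tz": 0.3, "rx": 0, "ry": 0, "rz": 0, "fingers": 0}, {"tx": 0, "ty": 0, "tz": 0.3, "rx": 0, "ry": 0, "rz": 0, "fingers": 0}]}}

```text
t: 3.45
tool_pos: [0.5342, 0.0476, 0.0404]
tool_rot: [0.0, 0.708, 0.707, 0.0]
wrist_force: [-0.8, -2.6, 2.6]
opening: 0.0004
finger_force: 1.6
```

Emit:
{"op": "servo_tool", "data": {"steps": [{"tx": 0, "ty": 0, "tz": 0.1, "rx": 0, "ry": 0, "rz": 0, "fingers": 0}, {"tx": 0, "ty": 0, "tz": 0.15, "rx": 0, "ry": 0, "rz": 0, "fingers": 0}, {"tx": 0, "ty": 0, "tz": 0.15, "rx": 0, "ry": 0, "rz": 0, "fingers": 0}]}}

```text
t: 3.7
tool_pos: [0.5342, 0.0476, 0.0391]
tool_rot: [0.0, 0.708, 0.707, 0.0]
wrist_force: [-1.0, -2.4, 4.7]
opening: 0.0001
finger_force: 2.7
```

Emit:
{"op": "servo_tool", "data": {"steps": [{"tx": 0, "ty": 0, "tz": 0.05, "rx": 0, "ry": 0, "rz": 0, "fingers": 0}, {"tx": 0, "ty": 0, "tz": 0.1, "rx": 0, "ry": 0, "rz": 0, "fingers": 0}, {"tx": 0, "ty": 0, "tz": 0.1, "rx": 0, "ry": 0, "rz": 0, "fingers": 0}, {"tx": 0, "ty": 0, "tz": 0.1, "rx": 0, "ry": 0, "rz": 0, "fingers": 0}, {"tx": 0, "ty": 0, "tz": 0.1, "rx": 0, "ry": 0, "rz": 0, "fingers": 0}]}}

```text
t: 4.12
tool_pos: [0.5342, 0.0477, 0.0385]
tool_rot: [0.0, 0.708, 0.707, 0.0]
wrist_force: [-1.8, -2.1, 6.1]
opening: -0.0002
finger_force: 3.6
```

```bash
python3 - <<'E'
from h import *
c=snap("top","pics/t2.png")
a=c["pixels"][190:270,190:290,::-1]; b=dict(np.load("pics/top.npz"))["pixels"][190:270,190:290,::-1]
cv2.imwrite("pics/t2c.png",cv2.resize(np.hstack([a,b]),(800,320)))
for u,v in[(225,227),(236,227),(248,227)]: print(pt(c,u,v).round(3))
E
```

```text
[0.534 0.176 0.027]
[0.536 0.142 0.02 ]
[0.503 0.089 0.337]
```

The top camera's depth now reads the case floor (about 0.02) where the lid was, so the lid has sprung open. Next I'll hover by the nozzle for a closer look.

Emit:
{"op": "servo_tool", "data": {"steps": [{"tx": 0, "ty": 0, "tz": -4, "rx": 0, "ry": 0, "rz": 0, "fingers": 0}, {"tx": 0, "ty": 0, "tz": -8, "rx": 0, "ry": 0, "rz": 0, "fingers": 0}, {"tx": -3, "ty": 1, "tz": -11, "rx": 0, "ry": 0, "rz": 0, "fingers": 0.6}, {"tx": -7, "ty": 2, "tz": -13, "rx": 0, "ry": 0, "rz": 0, "fingers": 0.6}, {"tx": -11, "ty": 3, "tz": -14, "rx": 0, "ry": 0, "rz": 0, "fingers": 0.6}, {"tx": -15, "ty": 4, "tz": -15, "rx": 0, "ry": 0, "rz": 0, "fingers": 0.6}, {"tx": -19, "ty": 5, "tz": -16, "rx": 0, "ry": 0, "rz": 0, "fingers": 0.6}, {"tx": -23, "ty": 6, "tz": -16, "rx": 0, "ry": 0, "rz": 0, "fingers": 0.6}, {"tx": -27, "ty": 7, "tz": -16, "rx": 0, "ry": 0, "rz": 0, "fingers": 0.6}, {"tx": -31, "ty": 8.5, "tz": -16, "rx": 0, "ry": 0, "rz": 0, "fingers": 0.6}, {"tx": -35, "ty": 10, "tz": -16, "rx": 0, "ry": 0, "rz": 0, "fingers": 0.6}, {"tx": -38, "ty": 11.3, "tz": -16, "rx": 0, "ry": 0, "rz": 0, "fingers": 0.6}, {"tx": -38.8, "ty": 11.3, "tz": -16, "rx": 0, "ry": 0, "rz": 0, "fingers": 0.6}, {"tx": -38.8, "ty": 11.3, "tz": -16, "rx": 0, "ry": 0, "rz": 0, "fingers": 0.6}, {"tx": -38.8, "ty": 11.3, "tz": -16, "rx": 0, "ry": 0, "rz": 0, "fingers": 0.6}]}}

```text
t: 5.42
tool_pos: [0.6459, -0.3397, 0.1962]
tool_rot: [-0.001, 0.708, 0.706, 0.0]
wrist_force: [0.1, -0.2, 0.6]
opening: 0.0513
finger_force: 0.0
```

```bash
cat >> h.py <<'E'
def wcloud(c):
    v,u=np.mgrid[0:420,0:560]; x=(u-c["cx"])/c["fx"]; y=(v-c["cy"])/c["fy"]; r=np.hypot(x,y); k=np.tan(r)/np.maximum(r,1e-9); z=c["range_z"]
    P=(np.stack([x*k*z,y*k*z,z],-1)-c["t"])@c["R"]; P[z<=0]=np.nan; return P
E
python3 - <<'E'
from h import *
c=snap("wrist","pics/w3.png"); print(robot.get_state()["tool_pos"].round(4))
P=wcloud(c).reshape(-1,3)
for a,b in((.010,.05),(.025,.05)):
    Q=P[(abs(P[:,0]-.647)<.03)&(abs(P[:,1]+.268)<.03)&(P[:,2]>a)&(P[:,2]<b)]
    print(len(Q),Q.mean(0).round(4),np.percentile(Q,[1,50,99],axis=0).round(4),cv2.minEnclosingCircle(Q[:,:2].astype(np.float32)*1000))
E
```

```text
[ 0.646  -0.3388  0.1969]
320 [ 0.6496 -0.269   0.0248] [[ 0.6388 -0.2789  0.0107]
 [ 0.6496 -0.2691  0.0298]
 [ 0.6606 -0.2588  0.0348]] ((649.6865234375, -268.9138488769531), 11.249483108520508)
177 [ 0.6498 -0.2693  0.0328] [[ 0.6421 -0.2776  0.0258]
 [ 0.6495 -0.2691  0.0334]
 [ 0.6579 -0.2615  0.0348]] ((649.693359375, -269.17767333984375), 8.660616874694824)
```

View pics/w3.png

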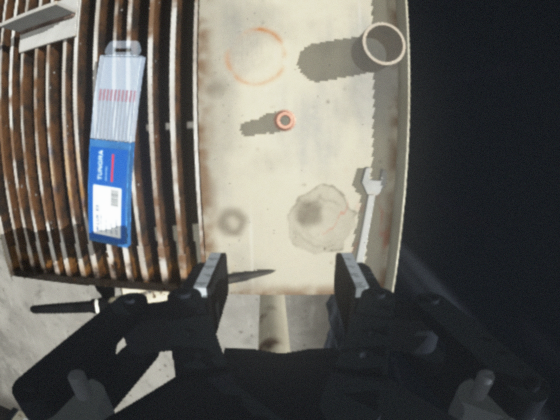

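The nozzle is at pixel (285,120), well clear of the pipe (384,44) and the wrench; cloud centre (0.6497, -0.269), top 0.0345.

Emit:
{"op": "servo_tool", "data": {"steps": [{"tx": 3, "ty": 0.2, "tz": 3, "rx": 0, "ry": 0, "rz": 0, "fingers": 0.6}, {"tx": 5.5, "ty": 0.4, "tz": 6, "rx": 0, "ry": 0, "rz": 0, "fingers": 0.6}, {"tx": 7, "ty": 0.4, "tz": 9, "rx": 0, "ry": 0, "rz": 0, "fingers": 0.6}, {"tx": 7, "ty": 0.4, "tz": 12, "rx": 0, "ry": 0, "rz": 0, "fingers": 0.6}, {"tx": 7, "ty": 0.4, "tz": 13.5, "rx": 0, "ry": 0, "rz": 0, "fingers": 0.6}, {"tx": 7, "ty": 0.4, "tz": 14, "rx": 0, "ry": 0, "rz": 0, "fingers": 0.6}, {"tx": 7, "ty": 0.4, "tz": 14, "rx": 0, "ry": 0, "rz": 0, "fingers": 0.6}, {"tx": 7, "ty": 0.4, "tz": 14, "rx": 0, "ry": 0, "rz": 0, "fingers": 0.6}]}}

```text
t: 6.13
tool_pos: [0.6514, -0.2707, 0.0598]
tool_rot: [0.001, 0.708, 0.707, 0.0]
wrist_force: [-0.5, -0.0, 0.4]
opening: 0.0512
finger_force: 0.0
```

Emit:
{"op": "servo_tool", "data": {"steps": [{"tx": 0.15, "ty": -0.1, "tz": 1.5, "rx": 0, "ry": 0, "rz": 0, "fingers": 0.6}, {"tx": 0.15, "ty": -0.1, "tz": 3, "rx": 0, "ry": 0, "rz": 0, "fingers": 0.6}, {"tx": 0.15, "ty": -0.1, "tz": 4.2, "rx": 0, "ry": 0, "rz": 0, "fingers": 0.6}, {"tx": 0.15, "ty": -0.1, "tz": 5, "rx": 0, "ry": 0, "rz": 0, "fingers": 0.6}, {"tx": 0.15, "ty": -0.1, "tz": 5, "rx": 0, "ry": 0, "rz": 0, "fingers": 0.6}, {"tx": 0.15, "ty": -0.1, "tz": 5, "rx": 0, "ry": 0, "rz": 0, "fingers": 0.6}, {"tx": 0.15, "ty": -0.1, "tz": 5, "rx": 0, "ry": 0, "rz": 0, "fingers": 0.6}]}}

```text
t: 6.72
tool_pos: [0.6497, -0.269, 0.008]
tool_rot: [0.0, 0.708, 0.707, 0.0]
wrist_force: [0.2, -0.6, 0.7]
opening: 0.0513
finger_force: 0.0
```

Emit:
{"op": "servo_tool", "data": {"grip_force": 25, "steps": [{"tx": 0, "ty": 0, "tz": 0, "rx": 0, "ry": 0, "rz": 0, "fingers": 0.35}, {"tx": 0, "ty": 0, "tz": 0, "rx": 0, "ry": 0, "rz": 0, "fingers": 0.3}, {"tx": 0, "ty": 0, "tz": 0, "rx": 0, "ry": 0, "rz": 0, "fingers": 0.2}, {"tx": 0, "ty": 0, "tz": 0, "rx": 0, "ry": 0, "rz": 0, "fingers": 0}, {"tx": 0, "ty": 0, "tz": 0, "rx": 0, "ry": 0, "rz": 0, "fingers": 0}, {"tx": 0, "ty": 0, "tz": 0, "rx": 0, "ry": 0, "rz": 0, "fingers": 0}, {"tx": 0, "ty": 0, "tz": 0, "rx": 0, "ry": 0, "rz": 0, "fingers": 0}]}}

```text
t: 7.3
tool_pos: [0.65, -0.2691, 0.0088]
tool_rot: [0.001, 0.708, 0.707, 0.0]
wrist_force: [-1.0, -0.4, 4.9]
opening: 0.0196
finger_force: 24.7
```

Emit:
{"op": "servo_tool", "data": {"steps": [{"tx": 0, "ty": 0, "tz": -1, "rx": 0, "ry": 0, "rz": 0, "fingers": 0}, {"tx": 0, "ty": 0, "tz": -3, "rx": 0, "ry": 0, "rz": 0, "fingers": 0}, {"tx": 0, "ty": 0, "tz": -6, "rx": 0, "ry": 0, "rz": -4, "fingers": 0}, {"tx": 1, "ty": -0.5, "tz": -9, "rx": 0, "ry": 0, "rz": -10, "fingers": 0}, {"tx": 3, "ty": -1, "tz": -12, "rx": 0, "ry": 0, "rz": -17, "fingers": 0}, {"tx": 5, "ty": -2, "tz": -14, "rx": 0, "ry": 0, "rz": -24, "fingers": 0}, {"tx": 8, "ty": -3, "tz": -16, "rx": 0, "ry": 0, "rz": -31, "fingers": 0}, {"tx": 11, "ty": -4, "tz": -16, "rx": 0, "ry": 0, "rz": -38, "fingers": 0}, {"tx": 14, "ty": -5, "tz": -16, "rx": 0, "ry": 0, "rz": -45, "fingers": 0}, {"tx": 17, "ty": -6, "tz": -16, "rx": 0, "ry": 0, "rz": -52, "fingers": 0}, {"tx": 20, "ty": -7, "tz": -16, "rx": 0, "ry": 0, "rz": -59, "fingers": 0}, {"tx": 23, "ty": -8, "tz": -16, "rx": 0, "ry": 0, "rz": -66, "fingers": 0}, {"tx": 25, "ty": -9, "tz": -16, "rx": 0, "ry": 0, "rz": -73, "fingers": 0}, {"tx": 26.5, "ty": -9, "tz": -16, "rx": 0, "ry": 0, "rz": -80, "fingers": 0}, {"tx": 27, "ty": -9, "tz": -16, "rx": 0, "ry": 0, "rz": -86, "fingers": 0}, {"tx": 27, "ty": -9, "tz": -16, "rx": 0, "ry": 0, "rz": -90, "fingers": 0}, {"tx": 27, "ty": -9, "tz": -16, "rx": 0, "ry": 0, "rz": -90, "fingers": 0}]}}

```text
t: 8.72
tool_pos: [0.5593, 0.0021, 0.1677]
tool_rot: [-0.0, -0.0, 1.0, 0.0]
wrist_force: [-1.3, -0.2, -1.2]
opening: 0.0196
finger_force: 24.5
```

Emit:
{"op": "servo_tool", "data": {"steps": [{"tx": 0.5, "ty": 1, "tz": 0, "rx": 0, "ry": 0, "rz": -7, "fingers": 0}, {"tx": 1, "ty": 3, "tz": 0, "rx": 0, "ry": 0, "rz": -14, "fingers": 0}, {"tx": 1.5, "ty": 5, "tz": 0, "rx": 0, "ry": 0, "rz": -21, "fingers": 0}, {"tx": 2, "ty": 7, "tz": 0, "rx": 0, "ry": 0, "rz": -28, "fingers": 0}, {"tx": 2.6, "ty": 9, "tz": 0, "rx": 0, "ry": 0, "rz": -35, "fingers": 0}, {"tx": 2.6, "ty": 10.5, "tz": 0, "rx": 0, "ry": 0, "rz": -42, "fingers": 0}, {"tx": 2.6, "ty": 11.6, "tz": 0, "rx": 0, "ry": 0, "rz": -49, "fingers": 0}, {"tx": 2.6, "ty": 11.6, "tz": 0, "rx": 0, "ry": 0, "rz": -56, "fingers": 0}, {"tx": 2.6, "ty": 11.6, "tz": 0, "rx": 0, "ry": 0, "rz": -63, "fingers": 0}, {"tx": 2.6, "ty": 11.6, "tz": 0, "rx": 0, "ry": 0, "rz": -70, "fingers": 0}, {"tx": 2.6, "ty": 11.6, "tz": 0, "rx": 0, "ry": 0, "rz": -77, "fingers": 0}, {"tx": 2.6, "ty": 11.6, "tz": 0, "rx": 0, "ry": 0, "rz": -83, "fingers": 0}, {"tx": 2.6, "ty": 11.6, "tz": 0, "rx": 0, "ry": 0, "rz": -86, "fingers": 0}, {"tx": 2.6, "ty": 11.6, "tz": 0, "rx": 0, "ry": 0, "rz": -86, "fingers": 0}, {"tx": 2.6, "ty": 11.6, "tz": 0, "rx": 0, "ry": 0, "rz": -86, "fingers": 0}]}}

```text
t: 9.97
tool_pos: [0.5339, 0.1172, 0.1677]
tool_rot: [-0.0, -0.68, 0.733, 0.0]
wrist_force: [-0.7, -0.4, -0.6]
opening: 0.0198
finger_force: 24.6
```

```bash
python3 - <<'E'
from h import *
c=snap("scene","pics/s3.png"); s=robot.get_state(); print(s["tool_pos"].round(4),s["joint_pos"].round(3),s["wrist_force"].round(2),s["opening"])
cv2.imwrite("pics/s3c.png",cv2.resize(c["pixels"][60:270,130:410,::-1],(800,600),interpolation=3))
E
```

```text
[0.5339 0.1172 0.1677] [ 0.08  -0.087  1.858  0.     1.37  -2.988] [ 0.64 -0.42 -0.68] 0.01957710202888347
```

View pics/s3c.png

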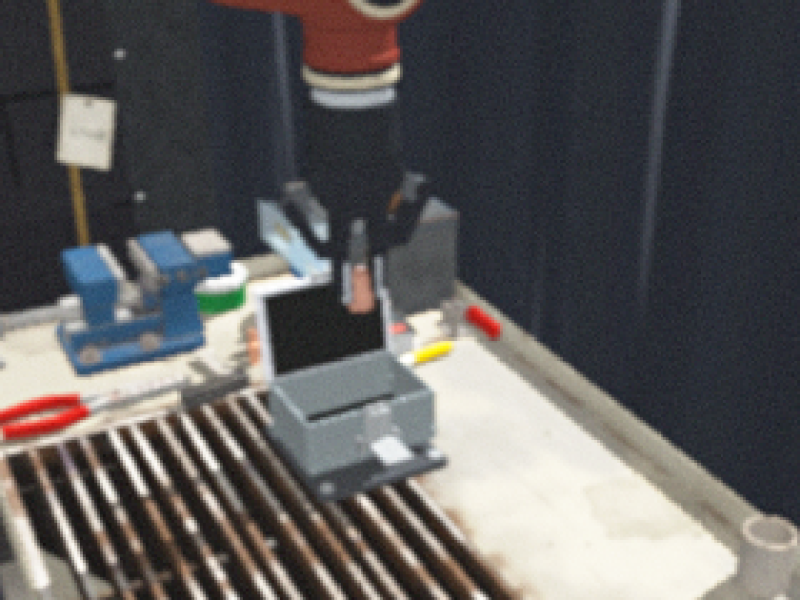

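Lid open at crop (330,330), nozzle held upright at (362,285) above the open case. Lowering.

Emit:
{"op": "servo_tool", "data": {"steps": [{"tx": 0, "ty": 0, "tz": 2, "rx": 0, "ry": 0, "rz": 0, "fingers": 0}, {"tx": 0, "ty": 0, "tz": 4.5, "rx": 0, "ry": 0, "rz": 0, "fingers": 0}, {"tx": 0, "ty": 0, "tz": 7, "rx": 0, "ry": 0, "rz": 0, "fingers": 0}, {"tx": 0, "ty": 0, "tz": 9.5, "rx": 0, "ry": 0, "rz": 0, "fingers": 0}, {"tx": 0, "ty": 0, "tz": 11.5, "rx": 0, "ry": 0, "rz": 0, "fingers": 0}, {"tx": 0, "ty": 0, "tz": 12.7, "rx": 0, "ry": 0, "rz": 0, "fingers": 0}, {"tx": 0, "ty": 0, "tz": 13.0, "rx": 0, "ry": 0, "rz": 0, "fingers": 0}, {"tx": 0, "ty": 0, "tz": 13.0, "rx": 0, "ry": 0, "rz": 0, "fingers": 0}, {"tx": 0, "ty": 0, "tz": 13.0, "rx": 0, "ry": 0, "rz": 0, "fingers": 0}]}}

```text
t: 10.77
tool_pos: [0.535, 0.1175, 0.039]
tool_rot: [0.001, -0.681, 0.732, -0.001]
wrist_force: [0.6, -0.2, 0.3]
opening: 0.0197
finger_force: 24.6
```

Emit:
{"op": "servo_tool", "data": {"steps": [{"tx": 0, "ty": 0, "tz": 0.1, "rx": 0, "ry": 0, "rz": 0, "fingers": 0}, {"tx": 0, "ty": 0, "tz": 0.2, "rx": 0, "ry": 0, "rz": 0, "fingers": 0}, {"tx": 0, "ty": 0, "tz": 0.3, "rx": 0, "ry": 0, "rz": 0, "fingers": 0}, {"tx": 0, "ty": 0, "tz": 0.3, "rx": 0, "ry": 0, "rz": 0, "fingers": 0}, {"tx": 0, "ty": 0, "tz": 0.3, "rx": 0, "ry": 0, "rz": 0, "fingers": 0}]}}

```text
t: 11.18
tool_pos: [0.5341, 0.1174, 0.0351]
tool_rot: [0.0, -0.681, 0.732, -0.0]
wrist_force: [0.1, -0.6, -0.5]
opening: 0.0197
finger_force: 24.6
```

Emit:
{"op": "servo_tool", "data": {"steps": [{"tx": 0, "ty": 0, "tz": 0.1, "rx": 0, "ry": 0, "rz": 0, "fingers": 0}, {"tx": 0, "ty": 0, "tz": 0.2, "rx": 0, "ry": 0, "rz": 0, "fingers": 0}, {"tx": 0, "ty": 0, "tz": 0.2, "rx": 0, "ry": 0, "rz": 0, "fingers": 0}]}}

```text
t: 11.43
tool_pos: [0.5338, 0.1174, 0.0325]
tool_rot: [-0.0, -0.681, 0.732, 0.0]
wrist_force: [0.1, 0.4, -0.6]
opening: 0.0201
finger_force: 24.6
```

Emit:
{"op": "servo_tool", "data": {"steps": [{"tx": 0, "ty": 0, "tz": 0.05, "rx": 0, "ry": 0, "rz": 0, "fingers": 0}, {"tx": 0, "ty": 0, "tz": 0.1, "rx": 0, "ry": 0, "rz": 0, "fingers": 0}, {"tx": 0, "ty": 0, "tz": 0.1, "rx": 0, "ry": 0, "rz": 0, "fingers": 0}]}}

```text
t: 11.68
tool_pos: [0.5339, 0.1174, 0.0316]
tool_rot: [-0.0, -0.681, 0.732, 0.0]
wrist_force: [0.1, -0.3, 0.4]
opening: 0.0196
finger_force: 24.6
```

Emit:
{"op": "servo_tool", "data": {"steps": [{"tx": 0, "ty": 0, "tz": 0.05, "rx": 0, "ry": 0, "rz": 0, "fingers": 0}, {"tx": 0, "ty": 0, "tz": 0.1, "rx": 0, "ry": 0, "rz": 0, "fingers": 0}, {"tx": 0, "ty": 0, "tz": 0.1, "rx": 0, "ry": 0, "rz": 0, "fingers": 0}]}}

```text
t: 11.93
tool_pos: [0.5341, 0.1174, 0.0309]
tool_rot: [-0.0, -0.681, 0.732, -0.0]
wrist_force: [0.1, 0.7, -0.5]
opening: 0.0195
finger_force: 24.6
```

Emit:
{"op": "servo_tool", "data": {"steps": [{"tx": 0, "ty": 0, "tz": 0.05, "rx": 0, "ry": 0, "rz": 0, "fingers": 0}, {"tx": 0, "ty": 0, "tz": 0.1, "rx": 0, "ry": 0, "rz": 0, "fingers": 0}, {"tx": 0, "ty": 0, "tz": 0.1, "rx": 0, "ry": 0, "rz": 0, "fingers": 0}]}}

```text
t: 12.18
tool_pos: [0.5342, 0.1174, 0.0307]
tool_rot: [-0.0, -0.681, 0.732, 0.0]
wrist_force: [-1.1, -0.1, 5.3]
opening: 0.0198
finger_force: 25.1
```

Contact felt (5 N). Releasing, then lifting.

Emit:
{"op": "servo_tool", "data": {"steps": [{"tx": 0, "ty": 0, "tz": -0.05, "rx": 0, "ry": 0, "rz": 0, "fingers": 0.2}, {"tx": 0, "ty": 0, "tz": -0.05, "rx": 0, "ry": 0, "rz": 0, "fingers": 0.27}, {"tx": 0, "ty": 0, "tz": -0.05, "rx": 0, "ry": 0, "rz": 0, "fingers": 0.35}, {"tx": 0, "ty": 0, "tz": -0.05, "rx": 0, "ry": 0, "rz": 0, "fingers": 0.45}, {"tx": 0, "ty": 0, "tz": -0.05, "rx": 0, "ry": 0, "rz": 0, "fingers": 0.45}, {"tx": 0, "ty": 0, "tz": -0.05, "rx": 0, "ry": 0, "rz": 0, "fingers": 0.45}, {"tx": 0, "ty": 0, "tz": -1, "rx": 0, "ry": 0, "rz": 0, "fingers": 0.45}, {"tx": 0, "ty": 0, "tz": -2.5, "rx": 0, "ry": 0, "rz": 0, "fingers": 0.45}, {"tx": 0, "ty": 0, "tz": -5, "rx": 0, "ry": 0, "rz": 0, "fingers": 0.45}, {"tx": 0, "ty": 0, "tz": -9, "rx": 0, "ry": 0, "rz": 0, "fingers": 0.45}, {"tx": 0, "ty": 0, "tz": -13, "rx": 0, "ry": 0, "rz": 0, "fingers": 0}, {"tx": 0, "ty": 0, "tz": -17, "rx": 0, "ry": 0, "rz": 0, "fingers": 0}, {"tx": 0, "ty": 0, "tz": -19, "rx": 0, "ry": 0, "rz": 0, "fingers": 0}, {"tx": 0, "ty": 0, "tz": -19, "rx": 0, "ry": 0, "rz": 0, "fingers": 0}, {"tx": 0, "ty": 0, "tz": -19, "rx": 0, "ry": 0, "rz": 0, "fingers": 0}]}}

```text
t: 13.43
tool_pos: [0.535, 0.1175, 0.2225]
tool_rot: [0.002, -0.681, 0.732, -0.001]
wrist_force: [-0.3, 0.3, -0.4]
opening: 0.0002
finger_force: 0.0
```

```bash
python3 - <<'E'
from h import *
c=snap("scene","pics/s4.png"); s=robot.get_state(); print(s["tool_pos"].round(4),s["joint_pos"].round(3))
t=snap("top","pics/t4.png")
a=cv2.resize(c["pixels"][140:260,200:320,::-1],(400,400),interpolation=3);b=cv2.resize(t["pixels"][180:270,190:280,::-1],(400,400),interpolation=3)
cv2.imwrite("pics/s4c.png",np.hstack([a,b]))
def cl(c):
    v,u=np.mgrid[0:420,0:560]; z=c["range_z"]
    P=(np.stack([(u-c["cx"])/c["fx"]*z,(v-c["cy"])/c["fy"]*z,z],-1)-c["t"])@c["R"]; return P[z>0]
P=cl(c); Q=P[(abs(P[:,0]-.532)<.06)&(P[:,1]>.165)&(P[:,1]<.22)&(P[:,2]>.08)&(P[:,2]<.17)]
for z in(.09,.11,.13,.15): 
    q=Q[abs(Q[:,2]-z)<.008]; print(z,len(q),np.median(q,0).round(4) if len(q) else "")
E
```

```text
[0.5339 0.1174 0.2201] [ 0.08  -0.128  1.808  0.     1.462 -2.99 ]
0.09 231 [0.5306 0.1818 0.09  ]
0.11 227 [0.5294 0.1844 0.1094]
0.13 241 [0.5319 0.187  0.1302]
0.15 249 [0.5292 0.1905 0.1502]
```

View pics/s4c.png

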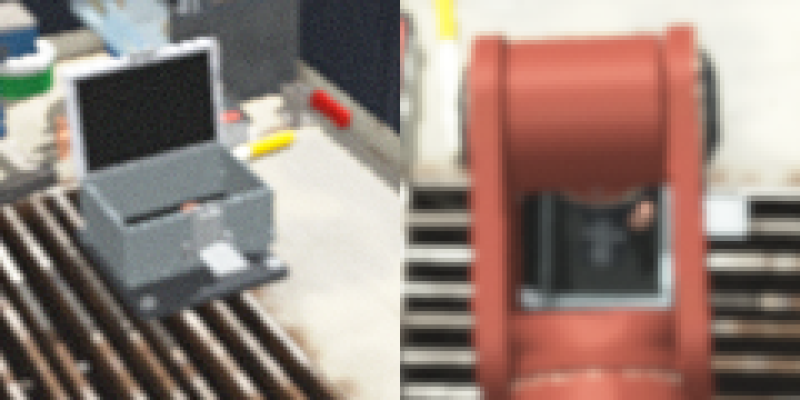

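The nozzle stands inside the case (copper at right-crop (640,213)) and the lid is upright (left-crop (145,100)). Next I go behind the lid.

Emit:
{"op": "servo_tool", "data": {"steps": [{"tx": -3.5, "ty": 0.3, "tz": 0, "rx": 0, "ry": 0, "rz": 0, "fingers": 0}, {"tx": -7, "ty": 0.6, "tz": 0, "rx": 0, "ry": 0, "rz": 0, "fingers": 0}, {"tx": -10, "ty": 1, "tz": 0, "rx": 0, "ry": 0, "rz": 0, "fingers": 0}, {"tx": -11.8, "ty": 1.1, "tz": 0, "rx": 0, "ry": 0, "rz": 0, "fingers": 0}, {"tx": -11.8, "ty": 1.1, "tz": 1, "rx": 0, "ry": 0, "rz": 0, "fingers": 0}, {"tx": -11.8, "ty": 1.1, "tz": 4, "rx": 0, "ry": 0, "rz": 0, "fingers": 0}, {"tx": -11.8, "ty": 1.1, "tz": 7, "rx": 0, "ry": 0, "rz": 0, "fingers": 0}, {"tx": -11.8, "ty": 1.1, "tz": 7.8, "rx": 0, "ry": 0, "rz": 0, "fingers": 0}, {"tx": -11.8, "ty": 1.1, "tz": 7.8, "rx": 0, "ry": 0, "rz": 0, "fingers": 0}, {"tx": -11.8, "ty": 1.1, "tz": 7.8, "rx": 0, "ry": 0, "rz": 0, "fingers": 0}]}}

```text
t: 14.37
tool_pos: [0.5309, 0.2351, 0.1408]
tool_rot: [-0.001, -0.681, 0.732, 0.0]
wrist_force: [-0.6, -0.1, 0.1]
opening: -0.0002
finger_force: 0.0
```

Emit:
{"op": "servo_tool", "data": {"steps": [{"tx": 1.5, "ty": -0.1, "tz": -0.2, "rx": 0, "ry": 0, "rz": 0, "fingers": 0}, {"tx": 2.7, "ty": -0.2, "tz": -0.2, "rx": 0, "ry": 0, "rz": 0, "fingers": 0}, {"tx": 3.5, "ty": -0.3, "tz": -0.2, "rx": 0, "ry": 0, "rz": 0, "fingers": 0}, {"tx": 4.3, "ty": -0.3, "tz": -0.2, "rx": 0, "ry": 0, "rz": 0, "fingers": 0}, {"tx": 5.1, "ty": -0.4, "tz": -0.2, "rx": 0, "ry": 0, "rz": 0, "fingers": 0}, {"tx": 5.8, "ty": -0.4, "tz": -0.1, "rx": 0, "ry": 0, "rz": 0, "fingers": 0}, {"tx": 6.4, "ty": -0.5, "tz": 0, "rx": 0, "ry": 0, "rz": 0, "fingers": 0}, {"tx": 7.0, "ty": -0.5, "tz": 0.2, "rx": 0, "ry": 0, "rz": 0, "fingers": 0}, {"tx": 7.6, "ty": -0.6, "tz": 0.5, "rx": 0, "ry": 0, "rz": 0, "fingers": 0}, {"tx": 8.2, "ty": -0.6, "tz": 0.8, "rx": 0, "ry": 0, "rz": 0, "fingers": 0}, {"tx": 8.8, "ty": -0.7, "tz": 1.2, "rx": 0, "ry": 0, "rz": 0, "fingers": 0}, {"tx": 9.3, "ty": -0.7, "tz": 1.6, "rx": 0, "ry": 0, "rz": 0, "fingers": 0}, {"tx": 9.8, "ty": -0.7, "tz": 2.1, "rx": 0, "ry": 0, "rz": 0, "fingers": 0}, {"tx": 10.3, "ty": -0.8, "tz": 2.6, "rx": 0, "ry": 0, "rz": 0, "fingers": 0}, {"tx": 10.7, "ty": -0.8, "tz": 3.1, "rx": 0, "ry": 0, "rz": 0, "fingers": 0}, {"tx": 11.1, "ty": -0.8, "tz": 3.6, "rx": 0, "ry": 0, "rz": 0, "fingers": 0}, {"tx": 11.5, "ty": -0.9, "tz": 4.1, "rx": 0, "ry": 0, "rz": 0, "fingers": 0}, {"tx": 12, "ty": -0.9, "tz": 4.5, "rx": 0, "ry": 0, "rz": 0, "fingers": 0}, {"tx": 12, "ty": -0.9, "tz": 4.5, "rx": 0, "ry": 0, "rz": 0, "fingers": 0}]}}

```text
t: 15.95
tool_pos: [0.5313, 0.1146, 0.0955]
tool_rot: [-0.001, -0.681, 0.732, 0.0]
wrist_force: [-0.2, 1.4, 1.7]
opening: 0.0
finger_force: 0.9
```

Emit:
{"op": "servo_tool", "data": {"steps": [{"tx": 0.3, "ty": 0, "tz": 0.3, "rx": 0, "ry": 0, "rz": 0, "fingers": 0}, {"tx": 0.6, "ty": 0, "tz": 0.6, "rx": 0, "ry": 0, "rz": 0, "fingers": 0}, {"tx": 0.8, "ty": 0, "tz": 0.9, "rx": 0, "ry": 0, "rz": 0, "fingers": 0}, {"tx": 0.8, "ty": 0, "tz": 1.1, "rx": 0, "ry": 0, "rz": 0, "fingers": 0}, {"tx": 0.8, "ty": 0, "tz": 1.2, "rx": 0, "ry": 0, "rz": 0, "fingers": 0}, {"tx": 0.8, "ty": 0, "tz": 1.2, "rx": 0, "ry": 0, "rz": 0, "fingers": 0}]}}

```text
t: 16.45
tool_pos: [0.5316, 0.1069, 0.0855]
tool_rot: [-0.0, -0.681, 0.732, -0.001]
wrist_force: [-0.9, -1.8, 4.8]
opening: -0.0002
finger_force: 2.2
```

Emit:
{"op": "servo_tool", "data": {"steps": [{"tx": 0, "ty": 0, "tz": 0.1, "rx": 0, "ry": 0, "rz": 0, "fingers": 0}, {"tx": 0, "ty": 0, "tz": 0.2, "rx": 0, "ry": 0, "rz": 0, "fingers": 0}, {"tx": 0, "ty": 0, "tz": 0.3, "rx": 0, "ry": 0, "rz": 0, "fingers": 0}, {"tx": 0, "ty": 0, "tz": 0.3, "rx": 0, "ry": 0, "rz": 0, "fingers": 0}]}}

```text
t: 16.78
tool_pos: [0.5317, 0.1065, 0.083]
tool_rot: [-0.001, -0.682, 0.732, -0.001]
wrist_force: [-3.2, -3.0, 7.2]
opening: -0.0001
finger_force: 3.7
```

Emit:
{"op": "servo_tool", "data": {"steps": [{"tx": 0, "ty": 0, "tz": 0.1, "rx": 0, "ry": 0, "rz": 0, "fingers": 0}, {"tx": 0, "ty": 0, "tz": 0.2, "rx": 0, "ry": 0, "rz": 0, "fingers": 0}, {"tx": 0, "ty": 0, "tz": 0.2, "rx": 0, "ry": 0, "rz": 0, "fingers": 0}]}}

```text
t: 17.03
tool_pos: [0.5318, 0.1063, 0.0815]
tool_rot: [-0.001, -0.682, 0.732, -0.001]
wrist_force: [-4.1, -4.0, 10.3]
opening: 0.0001
finger_force: 4.9
```

Emit:
{"op": "servo_tool", "data": {"steps": [{"tx": 0, "ty": 0, "tz": 0.1, "rx": 0, "ry": 0, "rz": 0, "fingers": 0}, {"tx": 0, "ty": 0, "tz": 0.15, "rx": 0, "ry": 0, "rz": 0, "fingers": 0}, {"tx": 0, "ty": 0, "tz": 0.15, "rx": 0, "ry": 0, "rz": 0, "fingers": 0}]}}

```text
t: 17.28
tool_pos: [0.5319, 0.1063, 0.0796]
tool_rot: [-0.001, -0.682, 0.732, -0.001]
wrist_force: [-1.7, -3.6, 6.6]
opening: 0.0001
finger_force: 2.9
```

Emit:
{"op": "servo_tool", "data": {"steps": [{"tx": 0, "ty": 0, "tz": 0.05, "rx": 0, "ry": 0, "rz": 0, "fingers": 0}, {"tx": 0, "ty": 0, "tz": 0.1, "rx": 0, "ry": 0, "rz": 0, "fingers": 0}, {"tx": 0, "ty": 0, "tz": 0.15, "rx": 0, "ry": 0, "rz": 0, "fingers": 0}, {"tx": 0, "ty": 0, "tz": 0.15, "rx": 0, "ry": 0, "rz": 0, "fingers": 0}]}}

```text
t: 17.62
tool_pos: [0.5311, 0.1075, 0.0764]
tool_rot: [-0.0, -0.681, 0.732, 0.0]
wrist_force: [0.9, 0.5, 0.2]
opening: 0.0002
finger_force: 0.0
```

Emit:
{"op": "servo_tool", "data": {"steps": [{"tx": 0, "ty": 0, "tz": 0.05, "rx": 0, "ry": 0, "rz": 0, "fingers": 0}, {"tx": 0, "ty": 0, "tz": 0.1, "rx": 0, "ry": 0, "rz": 0, "fingers": 0}, {"tx": 0, "ty": 0, "tz": 0.1, "rx": 0, "ry": 0, "rz": 0, "fingers": 0}]}}

```text
t: 17.87
tool_pos: [0.5309, 0.1076, 0.0755]
tool_rot: [-0.0, -0.681, 0.732, 0.0]
wrist_force: [-1.6, -0.1, 2.3]
opening: -0.0002
finger_force: 1.4
```

Force dropped to zero and returned lower, which looks like the snap. Lifting away and checking.

Emit:
{"op": "servo_tool", "data": {"steps": [{"tx": 0, "ty": 0, "tz": -0.5, "rx": 0, "ry": 0, "rz": 0, "fingers": 0}, {"tx": 0, "ty": 0, "tz": -2, "rx": 0, "ry": 0, "rz": 0, "fingers": 0}, {"tx": 1, "ty": 0, "tz": -5, "rx": 0, "ry": 0, "rz": 0, "fingers": 0}, {"tx": 4, "ty": 0, "tz": -9, "rx": 0, "ry": 0, "rz": 0, "fingers": 0}, {"tx": 8, "ty": 0, "tz": -13, "rx": 0, "ry": 0, "rz": 0, "fingers": 0}, {"tx": 12, "ty": 0, "tz": -15, "rx": 0, "ry": 0, "rz": 0, "fingers": 0}, {"tx": 16, "ty": 0, "tz": -15, "rx": 0, "ry": 0, "rz": 0, "fingers": 0}, {"tx": 20, "ty": 0, "tz": -15, "rx": 0, "ry": 0, "rz": 0, "fingers": 0}, {"tx": 24, "ty": 0, "tz": -15, "rx": 0, "ry": 0, "rz": 0, "fingers": 0}, {"tx": 25, "ty": 0, "tz": -15, "rx": 0, "ry": 0, "rz": 0, "fingers": 0}, {"tx": 25, "ty": 0, "tz": -15, "rx": 0, "ry": 0, "rz": 0, "fingers": 0}, {"tx": 25, "ty": 0, "tz": -15, "rx": 0, "ry": 0, "rz": 0, "fingers": 0}]}}

```text
t: 18.87
tool_pos: [0.5296, -0.0038, 0.2189]
tool_rot: [-0.014, -0.659, 0.752, -0.011]
wrist_force: [1.7, -0.3, -0.5]
opening: 0.0002
finger_force: 0.0
```

```bash
python3 - <<'E'
from h import *
c=snap("top","pics/t5.png"); d=snap("scene","pics/s5.png")
for q,l in((c,[(225,220),(236,227),(248,235)]),(d,[(255,200),(240,200)])):
    for u,v in l: print(pt(q,u,v).round(3))
cv2.imwrite("pics/f.png",np.hstack([cv2.resize(x["pixels"][a:a+120,b:b+160,::-1],(400,300)) for x,a,b in((c,170,180),(d,140,180))]))
E
```

```text
[0.551 0.172 0.077]
[0.53  0.138 0.075]
[0.507 0.1   0.076]
[0.521 0.099 0.074]
[0.487 0.115 0.076]
```

View pics/f.png

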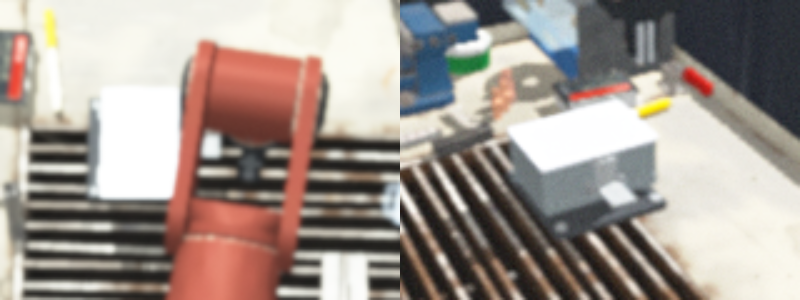

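The lid lies flat and shut (all points at z ≈ 0.076, as before), and the pad is back at rest. The arm slowed near its joint-6 limit, so I'll turn back slightly before handing in.

Emit:
{"op": "servo_tool", "data": {"steps": [{"tx": 0, "ty": 0, "tz": -1, "rx": 0, "ry": 0, "rz": 7, "fingers": 0}, {"tx": 0, "ty": 0, "tz": -2, "rx": 0, "ry": 0, "rz": 14, "fingers": 0}, {"tx": 0, "ty": 0, "tz": -2, "rx": 0, "ry": 0, "rz": 20, "fingers": 0}, {"tx": 0, "ty": 0, "tz": -2, "rx": 0, "ry": 0, "rz": 20, "fingers": 0}, {"tx": 0, "ty": 0, "tz": -2, "rx": 0, "ry": 0, "rz": 20, "fingers": 0}, {"tx": 0, "ty": 0, "tz": -2, "rx": 0, "ry": 0, "rz": 20, "fingers": 0}]}}

```text
t: 19.47
tool_pos: [0.5301, -0.0035, 0.2403]
tool_rot: [-0.012, -0.519, 0.854, -0.014]
wrist_force: [0.0, 0.6, -0.4]
opening: 0.0001
finger_force: 0.0
```

```bash
python3 - <<'E'
from h import *
s=robot.get_state(); print(s["tool_pos"].round(3),s["joint_pos"].round(3),s["qd"].round(3)); 
if abs(s["joint_pos"][5])<3.1 and abs(s["qd"]).max()<.1: print(robot.close_job())
E
```

```text
[ 0.53  -0.003  0.24 ] [-0.128 -0.178  1.818 -0.037  1.501 -2.788] [-0.001 -0.     0.001 -0.    -0.001  0.007]
the job is handed in; nothing more can be done
None
```

Job handed in at about 19.5 s: the latch was pressed, the nozzle was set down inside the case, and the lid was pushed shut and stayed shut in the last camera check, with about 12 N the most I read on the case (readings only at the end of each move).

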